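# Hold a transformer bracket level over its spacer pile

### The arm

A 6-joint arm with a two-finger parallel gripper is mounted at the origin on the work surface. World frame = base frame: x ahead of the robot, y to its left, z up, the work surface at z = 0. Lengths are in m, angles in rad, forces in N, time in s.
With the tool pointing down it reaches from about 0.35 to 0.875 m from the base axis. Payload 15.5 kg.
Tool frame: the origin (TCP) lies at the very end of the fingers, on their centre line; the grasp point (between the pads) lies bot.pinch_z behind it (bot.pinch_z is the distance from the TCP to the grasp point, in m); z points along the fingers, y is the direction in which the jaws open and shut (so a half turn about z gives the same grasp; the last joint's range is limited). The gripper opens to 85 mm and grips with 20 to 120 N. Pads are 22 mm wide; open, the fingers measure 114 mm over their backs; the gripper's body (76 mm by 85 mm) begins 54 mm behind the grasp point. The pads swing forward as they close: fully open they stand 13 mm farther back than shut.
Start: joints at [-1.306, 0.494, 1.345, -0, 1.302, -0.096], TCP at [0.22, -0.585, 0.231] pointing down, gripper open.
Joint ranges: [-2.91, 2.91], [-0.82, 2.16], [0.22, 2.67], [-1.22, 4.37], [0.12, 2.79], [-3.08, 3.08]. Speed limits (rad/s): [1.89, 1.89, 2.57, 3.01, 3.01, 3.01].

### API

Orientations are given as a rotation vector (axis times angle).
In Python, from bench import get_state, viewer, sign_off, bot gives the robot as it stands.
- The arm moves only by the shell command python3 -m handwheel 'ROWS' [OPENING] [FORCE]. ROWS is JSON, a list of rows, each a list of 2 entries, a list of its own where there are three numbers: the shift along the tool's x, y, z in mm, then the turn, a rotation vector about the tool's x, y, z in rad. A call has 1 to 12 rows; each row is the pose to reach, as a shift and turn from the pose measured when the call began, along the tool's axes at that moment; what a row does not reach only later rows make up. A row lasts 1/12 s, in which the tool goes at most 41.7 mm and 7.16 degrees, less where a joint would pass 70% of its speed; a pose out of reach is approached as far as the arm can. A call with a gripper value outside its range is refused whole. OPENING is the finger opening in mm, from 0 to 85.4, set as the call begins (- or left out, the last holds). The fingers move at their own pace and stop on an object; FORCE is the grip in N (left out, the last holds). Time passes only in rows, so rows that repeat a pose let the fingers close. It gives the time, the measured TCP pose, the force and the opening at its end, in the units of the state.
- get_state(): the state, without advancing time (a new reading comes with each control period).
- viewer.read_camera(name): name is "side" or "top" or "wrist"; returns a dict with "img" (420x560x3 uint8, red, green, blue), "depth" (420x560 float32, m along the optical axis (not along the pixel's ray), 0 where there is no reading), "fx", "fy", "cx", "cy" (pixels), "rvec" (rotation vector, rad) and "tvec" (3), from world to camera coordinates, as OpenCV has them; the wrist camera has in their place "mount" (4x4, takes a point from camera to tool coordinates, whose origin is the TCP and whose axes are the flange's). Camera axes: x right, y down, z forward; pixel columns grow to the right and rows downward; lengths in m; the calibration is good to about 2 mm. A picture is of the moment at which its call begins: read the wrist's pose just before it.
- sign_off(): hands the job in, once; it reports no verdict.
Trained networks look in a picture, given as the dict that the camera call returned (one of the last four; its "shot" number tells which), for a name from the list of things; names that differ only in an ending like _2 or _b are one class to them, and where a whole thing is asked for, a point or a joint stands for the part that bears it (a point fixed in the world has none). Each returns a list of dicts, best first, with "p" (0 to 1); they miss things now and then, are a little off and sometimes report something else, mostly with a low value. They report only what shows in the picture. A call takes as long as a camera call. They do not tell look-alikes from the thing itself.
- viewer.outline_of(picture, query): "mask" (420x560 bool, what is visible of it) and "rect" ([left, top, right, bottom] in pixels, round what is visible of it).
- viewer.tip_of(picture, query): "pixel" ([column, row] in pixels: a listed point, or the origin of a listed thing).
The state is a dict: "t": time; "joints": joint angles; "joint_velocities": joint speeds; "joint_torque": joint torques, N m; "eef_pos": TCP position; "ee_rot": TCP orientation; "ft_force": force on the tool from outside, world axes, zero at the start; "ft_torque": the same for the moment, N m; "gripper_width": opening from 0.0 (shut) to 1.0 (fully open).
Only numpy, scipy, OpenCV 4.12 (cv2) and the standard library are available. Lean on these libraries where they do the work, as an engineer would, in place of code of your own. Each camera call takes 0.05 s, during which the arm holds its last target. There are 200 camera calls.

### The job

Lay the loose yellow spacer plate squarely, edges flush, on the green one that lies on the assembly jig, and let go of it. Then pick up the transformer bracket from above by its balance point and hold it still and level above the jig without it ever touching the jig or the plates: balance point centred over the pile, bar along the jig, transformer over the blue block, and the bracket's underside about 5 cm above the top plate. Finish while holding it there, and do not disturb the multimeter, jar and screwdriver.

Things in the scene. Friction and masses are not known exactly. Their poses are not given: they have to be found in the camera images.
- jig_pad (a point): Centre of the top of the jig's black square pedestal (56 x 56 mm), 30 mm above the table; x runs along the jig towards its blue block, z up. The jig is fixed, left or right on the table, turned up to 0.3 rad: a grey base plate 280 x 110 x 10 mm, reaching 115 mm to +x and 165 mm to -x of the pedestal's axis; at -x an orange block 26 x 40 mm, 127 mm from the axis, top 32 mm above the table
- jig_blue (a point): Centre of the top of the jig's blue block (38 mm along the jig, 70 mm wide), 58 mm to +x of the pedestal's axis, 32 mm above the table; axes as the jig's
- lower_mid (a point): Centre (half-way up) of the green spacer plate, 50 x 50 x 12 mm, 45 g, loose, lying square and centred on the black pedestal; its sides are along its x and y axes, z up
- upper_mid (a point): Centre (half-way up) of the loose yellow spacer plate, 50 x 50 x 12 mm, 45 g, lying flat on the table between jig and bracket, turned by up to 0.7 rad; its sides are along its x and y axes, z up. Any quarter turn is as good. The pile of two tops out 54 mm above the table
- bracket_balance (a point): Balance point (centre of mass seen from above) of the loose bracket, half-way up its bar, 29 mm above the bracket's underside; x along the bar to the transformer, z up. Bracket about 0.4 kg, standing on the table on its two end blocks, turned up to 0.5 rad. The bare straight aluminium bar is 18 mm wide, 14 mm high, 22 to 36 mm above the underside, free from 115 mm to -x to 38 mm to +x of here
- bracket_transformer (a point): Centre of the transformer at the bracket's heavy end, 58 mm to +x of the balance point and 23 mm above the underside: dark steel core 40 mm along the bar, 46 mm wide and high, copper winding bulging to 58 mm wide. The bracket's other end is an orange terminal block 24 x 36 mm, 36 mm high, centred 127 mm to -x of the balance point
- meter: Yellow multimeter 150 x 75 x 34 mm lying flat, origin at the centre of its underside; bystander
- jar: Pale translucent jar with blue cap, 56 mm diameter, 70 mm high, origin at the centre of its underside; bystander
- driver: Screwdriver with blue handle, 190 mm long, lying on the table, origin under its middle; bystander
There are look-alikes about, which are no part of the job. Several things look just like the part that bears upper_mid: the one meant starts farthest to the robot's left.

How it is judged:
By the outcome, as a careful person would: the job done as asked, in the order asked, and still so for the second after the job is handed in, while the arm keeps its last pose, push and grip.
It also fails if it takes over 54 s, if anything falls off the work surface, if the arm or the gripper's body presses on something with over 40 N, if the wrist force passes 120 N, or if a joint passes its speed limit or range.

## Working session

There is one attempt and no reset: what is moved stays moved. The work goes in short steps, Python scripts to look and compute and a shell command to move; the robot and the scene stay as the last step left them, time stands still between calls to the robot, and variables do not carry over. Pictures are saved under pics/ and viewed, about 8 in all and at most 12, crops included, and the job is handed in when it is done.

```bash
mkdir -p pics; ls; cat > h.py <<'E'
import numpy as np, cv2
from scipy.spatial.transform import Rotation as R
from bench import get_state, viewer, sign_off, bot
def shot(name):
    s=get_state(); p=viewer.read_camera(name); p['s']=s
    if name=='wrist':
        T=np.eye(4);T[:3,:3]=R.from_rotvec(s['ee_rot']).as_matrix();T[:3,3]=s['eef_pos']
        p['C']=T@np.array(p['mount'])
    else:
        T=np.eye(4);T[:3,:3]=R.from_rotvec(np.ravel(p['rvec'])).as_matrix();T[:3,3]=np.ravel(p['tvec'])
        p['C']=np.linalg.inv(T)
    return p
def save(p,n): cv2.imwrite('pics/'+n,cv2.cvtColor(p['img'],cv2.COLOR_RGB2BGR))
def ray(p,u,v):
    d=np.stack([(np.asarray(u)-p['cx'])/p['fx'],(np.asarray(v)-p['cy'])/p['fy'],np.ones_like(np.asarray(u,float))],-1)
    return d@p['C'][:3,:3].T
def at_z(p,u,v,z):
    d=ray(p,u,v);o=p['C'][:3,3]
    return o+d*((z-o[2])/d[...,2])[...,None]
def cloud(p):
    v,u=np.mgrid[:420,:560]; return p['C'][:3,3]+ray(p,u,v)*p['depth'][...,None]
def proj(p,X):
    c=(np.asarray(X)-p['C'][:3,3])@p['C'][:3,:3]
    return c[...,0]/c[...,2]*p['fx']+p['cx'],c[...,1]/c[...,2]*p['fy']+p['cy']
E
cat > a.py <<'E'
from h import *
s=get_state();print(s['t'],s['eef_pos'],s['ee_rot'],s['gripper_width'],bot.pinch_z)
p=shot('top');q=shot('side');save(p,'top0.png');save(q,'side0.png')
np.set_printoptions(precision=4,suppress=True)
W=cloud(p)
for n,z in [('jig_pad',.03),('jig_blue',.032),('lower_mid',.036),('upper_mid',.006),('bracket_balance',.029),('bracket_transformer',.023)]:
    for r in viewer.tip_of(p,n)[:5]:
        u,v=r['pixel'];print(n,round(r['p'],2),np.round([u,v]),at_z(p,u,v,z)[:2],'depth z',W[int(v),int(u),2])
for r in viewer.outline_of(p,'upper_mid')[:5]:
    m=r['mask'];print('out',round(r['p'],2),r['rect'],np.median(W[m],axis=0))
E
python3 a.py
```

```text
pics
0.0 [ 0.21995655 -0.5846246   0.23068371] [-3.08966330e+00 -5.61950155e-01  2.18998945e-04] 1.0028677036215687 0.0187
jig_pad 0.98 [193. 242.] [0.5417 0.1905] depth z 0.041087297172500925
jig_blue 0.65 [186. 217.] [0.594  0.2062] depth z 0.032841528347354654
jig_blue 0.44 [387. 136.] [ 0.7606 -0.2232] depth z 0.033784091116677684
lower_mid 0.8 [195. 242.] [0.54   0.1865] depth z 0.04006092786452564
upper_mid 0.96 [280. 204.] [0.6209 0.0086] depth z 0.013435901859389143
upper_mid 0.78 [327. 184.] [ 0.6621 -0.0953] depth z 0.0129278279121946
upper_mid 0.6 [318. 238.] [ 0.5461 -0.0727] depth z 0.010840448250118428
bracket_balance 0.74 [386. 249.] [ 0.5205 -0.2108] depth z 0.03986970496744935
bracket_transformer 0.97 [389. 224.] [ 0.5719 -0.2218] depth z 0.048940329528764814
out 0.92 [303.9, 224.2, 335.9, 252.4] [ 0.5493 -0.0751  0.0125]
out 0.92 [314.9, 171.8, 338.2, 198.0] [ 0.6603 -0.091   0.0124]
out 0.66 [265.5, 191.6, 291.4, 220.5] [0.6151 0.0107 0.0125]
```

View pics/top0.png

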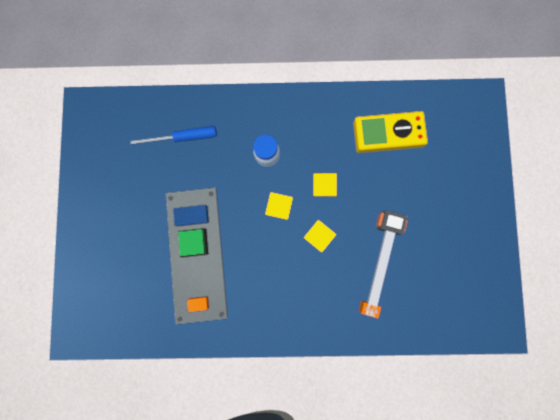

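View pics/side0.png

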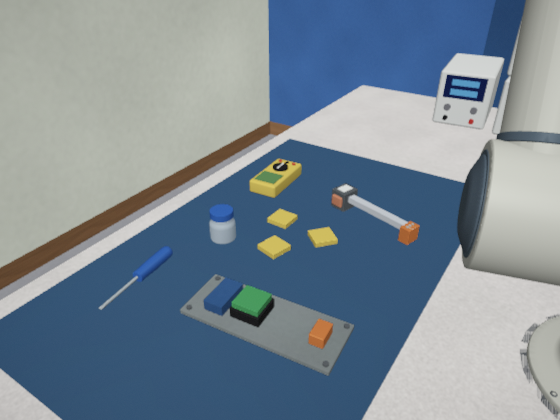

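The top view shows the jig at left with its blue block up (186,215) and the green plate at (191,242). There are three yellow plates; the leftmost, at (279,206), is the one to use. The bracket is at right with its transformer up (393,223). The side view agrees. Next is a closer look with the wrist camera.

```bash
cat >> h.py <<'E'
np.set_printoptions(precision=4,suppress=True)
def Rdown(a): return np.array([[np.cos(a),np.sin(a),0],[np.sin(a),-np.cos(a),0],[0,0,-1.]])
def rows(xyz,a):
    s=get_state();M=R.from_rotvec(s['ee_rot']).as_matrix()
    d=M.T@(np.array(xyz)-s['eef_pos'])*1000; r=R.from_matrix(M.T@Rdown(a)).as_rotvec()
    x=M[:,0];print('t',round(s['t'],2),'heading',round(np.arctan2(x[1],x[0]),4),'tilt',np.round(np.arccos(-M[2,2]),4),'pos',np.array(s['eef_pos']))
    print('ROW',np.round(d,1).tolist(),np.round(r,3).tolist(),'n',np.ceil(max(np.linalg.norm(d)/41.7,np.degrees(np.linalg.norm(r))/7.16)))
E
python3 - <<'E'
from h import *
p=shot('wrist');print(np.array(p['mount']),p['fx'])
rows([.50,.10,.33],0.2)
E
```

```text
[[ 0.0003 -0.9451 -0.3269  0.0851]
 [ 1.      0.0004 -0.0004 -0.0002]
 [ 0.0005 -0.3269  0.9451 -0.1423]
 [ 0.      0.      0.      1.    ]] 326.09760659559305
t 0.5 heading 0.3597 tilt 0.0 pos [ 0.22   -0.585   0.2313]
ROW [503.2, -542.6, -98.7] [-0.0, -0.0, 0.16] n 18.0
```

```bash
python3 - <<'E'
from h import *
rows([.60,.10,.24],0.2)
E
```

```text
t 0.5 heading 0.3597 tilt 0.0 pos [ 0.22   -0.585   0.2313]
ROW [596.8, -507.4, -8.7] [-0.0, -0.0, 0.16] n 19.0
```

```bash
python3 -m handwheel '[[[600,-507,-9],[0,0,0.16]],[[600,-507,-9],[0,0,0.16]],[[600,-507,-9],[0,0,0.16]],[[600,-507,-9],[0,0,0.16]],[[600,-507,-9],[0,0,0.16]],[[600,-507,-9],[0,0,0.16]],[[600,-507,-9],[0,0,0.16]],[[600,-507,-9],[0,0,0.16]],[[600,-507,-9],[0,0,0.16]],[[600,-507,-9],[0,0,0.16]],[[600,-507,-9],[0,0,0.16]],[[600,-507,-9],[0,0,0.16]]]' 85; python3 -c "
from h import *
rows([.60,.10,.24],0.2)"
```

```text
t: 1.5
eef_pos: [0.4645, -0.1466, 0.2373]
ee_rot: [3.126, 0.313, 0.001]
ft_force: [0.7, -1.1, -0.1]
gripper_width: 0.993
t 1.5 heading 0.1997 tilt 0.0006 pos [ 0.4645 -0.1466  0.2373]
ROW [181.7, -214.8, -2.7] [0.0, -0.001, -0.0] n 7.0
```

```bash
python3 -m handwheel '[[[182,-215,-3],[0,0,0]],[[182,-215,-3],[0,0,0]],[[182,-215,-3],[0,0,0]],[[182,-215,-3],[0,0,0]],[[182,-215,-3],[0,0,0]],[[182,-215,-3],[0,0,0]],[[182,-215,-3],[0,0,0]],[[182,-215,-3],[0,0,0]],[[182,-215,-3],[0,0,0]]]'
cat > m.py <<'E'
from h import *
import sys
def sq(p,color,z,near=None):
    hsv=cv2.cvtColor(p['img'],cv2.COLOR_RGB2HSV);lo,hi={'yellow':((22,120,90),(35,255,255)),'green':((45,100,60),(85,255,255)),'blue':((100,60,20),(125,255,110)),'orange':((3,150,120),(18,255,255))}[color]
    m=cv2.inRange(hsv,lo,hi); W=cloud(p)
    m[(np.abs(W[...,2]-z)>.004)]=0
    n,l,st,_=cv2.connectedComponentsWithStats(m)
    out=[]
    for i in range(1,n):
        if st[i,4]<150: continue
        v,u=np.nonzero(l==i); P=at_z(p,u,v,z)[:,:2]
        c,wh,ang=cv2.minAreaRect((P*1000).astype(np.float32))
        out.append((np.array(c)/1000,np.array(wh),np.radians(ang),np.median(W[l==i][:,2]),st[i,:4]))
    return out
if __name__=='__main__':
    p=shot('wrist');save(p,sys.argv[1])
    for c,z in [('yellow',.012),('green',.042),('orange',.032),('blue',.032)]:
        for o in sq(p,c,z): print(c,*[np.round(x,4) for x in o])
    for n,z in [('jig_pad',.03),('jig_blue',.032),('lower_mid',.036),('upper_mid',.006)]:
        for r in viewer.tip_of(p,n)[:4]:
            u,v=r['pixel'];print(n,round(r['p'],2),np.round([u,v]),at_z(p,u,v,z)[:2])
E
python3 m.py w1.png
```

```text
t: 2.25
eef_pos: [0.6006, 0.1019, 0.24]
ee_rot: [3.125, 0.317, 0.001]
ft_force: [-0.7, -1.0, 0.1]
gripper_width: 0.997
yellow [ 0.7619 -0.157 ] [61.2641 10.6872] 0.1591 0.0117 [537  41  23  64]
yellow [ 0.6624 -0.0865] [51.6235 49.3434] 1.5432 0.0116 [423 126  58  52]
yellow [0.618  0.0134] [50.3801 49.441 ] 1.3288 0.0116 [327 145  58  55]
yellow [ 0.5524 -0.0725] [51.2289 49.3247] 0.8676 0.0115 [380 212  55  51]
green [0.5422 0.1936] [50.1402 49.7439] 0.0892 0.0417 [163 189  46  46]
orange [ 0.5838 -0.199 ] [13.7417 28.676 ] 1.3291 0.0334 [514 230  23  22]
orange [0.4179 0.1728] [26.691  20.3309] 0.111 0.0314 [185 294  17  19]
jig_blue 0.55 [188. 158.] [0.6003 0.2001]
lower_mid 0.6 [185. 212.] [0.5394 0.1957]
upper_mid 0.75 [408. 237.] [ 0.5508 -0.077 ]
upper_mid 0.64 [450. 153.] [ 0.6608 -0.0893]
```

View pics/w1.png

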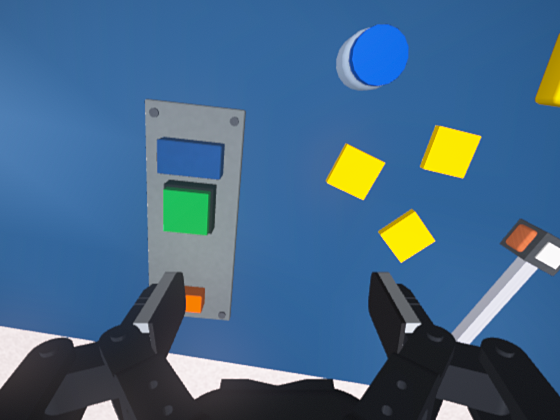

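The wrist picture shows the target plate at (355,171), the green plate at (187,208) and the jar at (370,55). All have plausible sizes and heights.

```bash
python3 -c "
from h import *
rows([.618,.0134,.09],-0.242)"
```

```text
t 2.5 heading 0.1984 tilt 0.0006 pos [0.5999 0.0992 0.2405]
ROW [0.7, 87.6, 150.6] [0.0, -0.001, 0.44] n 5.0
```

```bash
python3 -m handwheel '[[[1,88,151],[0,0,0.44]],[[1,88,151],[0,0,0.44]],[[1,88,151],[0,0,0.44]],[[1,88,151],[0,0,0.44]],[[1,88,151],[0,0,0.44]],[[1,88,151],[0,0,0.44]],[[1,88,151],[0,0,0.44]]]' 72; python3 m.py w2.png | grep yellow;python3 -c "
from h import *
rows([.618,.0134,.002],-0.242)"
```

```text
t: 3.08
eef_pos: [0.6184, 0.0129, 0.0903]
ee_rot: [3.119, -0.378, 0.001]
ft_force: [-0.6, -0.7, -0.0]
gripper_width: 0.84
yellow [ 0.6626 -0.0873] [50.6115 49.5781] 1.5438 0.0116 [367  76  84  92]
yellow [0.6183 0.0123] [49.5788 49.585 ] 1.3305 0.0116 [243 185  71  65]
yellow [ 0.553  -0.0732] [51.3436 49.7615] 0.8652 0.0115 [372 231  81  77]
t 3.33 heading -0.2402 tilt 0.0029 pos [0.619  0.0138 0.0911]
ROW [-1.1, 0.7, 89.1] [-0.0, -0.003, 0.002] n 3.0
```

View pics/w2.png

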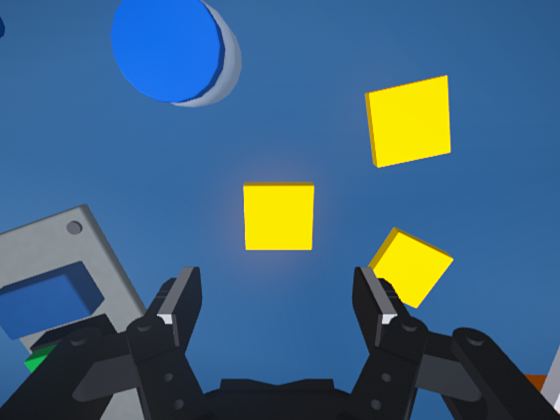

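```bash
python3 -m handwheel '[[[-1,2,40],[0,0,0]],[[-1,2,70],[0,0,0]],[[-1,2,88],[0,0,0]],[[-1,2,88],[0,0,0]],[[-1,2,88],[0,0,0]]]' 72; python3 -m handwheel '[[[0,0,0],[0,0,0]],[[0,0,0],[0,0,0]],[[0,0,0],[0,0,0]],[[0,0,0],[0,0,0]],[[0,0,0],[0,0,0]],[[0,0,0],[0,0,0]],[[0,0,0],[0,0,0]],[[0,0,0],[0,0,0]]]' 40 30
```

```text
t: 3.75
eef_pos: [0.6177, 0.0125, 0.0034]
ee_rot: [3.119, -0.375, 0.004]
ft_force: [0.2, -0.6, 1.4]
gripper_width: 0.842
t: 4.42
eef_pos: [0.6189, 0.0127, 0.0056]
ee_rot: [-3.119, 0.375, -0.009]
ft_force: [-0.4, 1.7, 9.0]
gripper_width: 0.57
```

```bash
python3 -m handwheel '[[[0,0,-25],[0,0,0]],[[0,0,-60],[0,0,0]],[[0,0,-100],[0,0,0]],[[0,0,-120],[0,0,0]],[[0,0,-120],[0,0,0]],[[0,0,-120],[0,0,0]]]'; python3 -c "
from h import *
rows([.5422,.1936,.12],0.1)"
```

```text
t: 4.92
eef_pos: [0.6194, 0.0127, 0.1283]
ee_rot: [-3.119, 0.375, -0.016]
ft_force: [-0.7, 0.5, -1.5]
gripper_width: 0.571
t 4.92 heading -0.2391 tilt 0.0101 pos [0.6194 0.0127 0.1283]
ROW [-117.9, -157.5, 7.4] [0.0, -0.01, -0.339] n 5.0
```

```bash
python3 -c "
from h import *
rows([.46,.18,.14],0.1)"
```

```text
t 4.92 heading -0.2391 tilt 0.0101 pos [0.6194 0.0127 0.1283]
ROW [-194.4, -124.8, -13.4] [0.0, -0.01, -0.339] n 6.0
```

```bash
python3 -m handwheel '[[[-32,-21,-2],[0,-0.002,-0.056]],[[-65,-42,-4],[0,-0.003,-0.112]],[[-97,-63,-6],[0,-0.005,-0.17]],[[-130,-83,-9],[0,-0.007,-0.226]],[[-162,-104,-11],[0,-0.008,-0.28]],[[-194,-125,-13],[0,-0.01,-0.339]],[[-194,-125,-13],[0,-0.01,-0.339]],[[-194,-125,-13],[0,-0.01,-0.339]]]'
cat > n.py <<'E'
from m import *
p=shot('wrist');save(p,sys.argv[1]);W=cloud(p)
for o in sq(p,'green',.042): print('green',*[np.round(x,4) for x in o])
for o in sq(p,'orange',.032): print('orange',*[np.round(x,4) for x in o])
# jig base top: depth slab 10 mm, grey
hsv=cv2.cvtColor(p['img'],cv2.COLOR_RGB2HSV)
b=((np.abs(W[...,2]-.01)<.004)&(hsv[...,1]<90)).astype(np.uint8)
n,l,st,_=cv2.connectedComponentsWithStats(b);i=1+np.argmax(st[1:,4])
c,wh,a=cv2.minAreaRect((at_z(p,*np.nonzero(l==i)[::-1],.01)[:,:2]*1000).astype(np.float32));print('base',c,wh,np.radians(a))
# held plate: yellow pixels, cloud in tool coords
M=R.from_rotvec(p['s']['ee_rot']).as_matrix();o=p['s']['eef_pos']
T=(W-o)@M
y=cv2.inRange(hsv,(22,120,60),(35,255,255))>0
y&=(np.abs(T[...,0])<.06)&(np.abs(T[...,1])<.06)&(np.abs(T[...,2])<.05)
Q=T[y];print('held n',len(Q),Q.min(0),Q.max(0),np.median(Q,axis=0))
E
python3 n.py w3.png
```

```text
t: 5.58
eef_pos: [0.4588, 0.1812, 0.1394]
ee_rot: [3.137, 0.162, -0.001]
ft_force: [0.6, -0.4, -0.7]
gripper_width: 0.57
green [0.5409 0.1942] [49.6485 49.72  ] 0.0933 0.0417 [234  58  74  76]
base (501.8489990234375, 190.6368408203125) (211.81494140625, 109.02526092529297) 0.09315280594522658
held n 10153 [-0.0264 -0.0255 -0.0101] [0.0245 0.0246 0.0064] [ 0.0037 -0.0002 -0.0059]
```

View pics/w3.png

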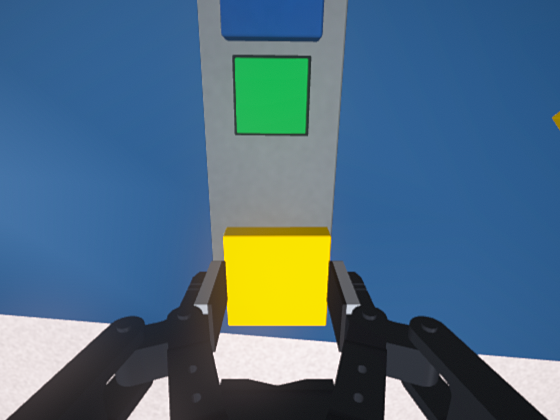

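The yellow plate is held between the pads at (277,277). The green plate at (271,95) is square in its black pedestal border, and the jig angle is 0.093. Next I measure the plate in the hand.

```bash
cat > k.py <<'E'
from m import *
p=shot('wrist');W=cloud(p)
M=R.from_rotvec(p['s']['ee_rot']).as_matrix();o=np.array(p['s']['eef_pos']);T=(W-o)@M
hsv=cv2.cvtColor(p['img'],cv2.COLOR_RGB2HSV)
y=(cv2.inRange(hsv,(22,120,60),(35,255,255))>0)&(np.abs(T[...,0])<.06)&(np.abs(T[...,1])<.06)&(np.abs(T[...,2])<.05)
bright=hsv[...,2]>np.percentile(hsv[...,2][y],40)-12
y&=bright
y=cv2.morphologyEx(y.astype(np.uint8),cv2.MORPH_OPEN,np.ones((5,5)))>0
e=cv2.erode(y.astype(np.uint8),np.ones((7,7)))>0
w=W[e];co=np.linalg.lstsq(np.c_[w[:,:2]-w[:,:2].mean(0),np.ones(len(w))],w[:,2],rcond=None)[0]
print('top plane slope(world x,y)',co[:2],'z',co[2],'tcp',o)
v,u=np.nonzero(y);P=at_z(p,u,v,co[2])[:,:2]
c,wh,a=cv2.minAreaRect((P*1000).astype(np.float32));c=np.array(c)/1000;print('held',c,wh,np.radians(a),'c-tcp',c-o[:2])
g=sq(p,'green',.042)
if g: g=g[0];print('green',g[0],g[1],g[2]);print('world shift',g[0]-c,'dz to rest',.054-co[2])
E
python3 k.py; python3 -c "
from h import *
rows([.5409,.1942,.10],.0933)"
```

```text
top plane slope(world x,y) [-0.0023 -0.0002] z 0.1453978027754736 tcp [0.4601 0.1804 0.1395]
held [0.4593 0.1808] (48.03388977050781, 49.16861343383789) 0.10165547203514416 c-tcp [-0.0007  0.0004]
green [0.5409 0.1942] [49.7586 49.7345] 0.09335223509898148
world shift [0.0816 0.0134] dz to rest -0.0913978027754736
t 5.68 heading 0.0998 tilt 0.0003 pos [0.4607 0.18   0.1394]
ROW [81.2, -6.2, 39.5] [0.0, -0.0, 0.007] n 3.0
```

```bash
python3 -m handwheel '[[[28,-2,10],[0,0,0.007]],[[55,-4,30],[0,0,0.007]],[[82.5,-5.2,60],[0,0,0.007]],[[82.5,-5.2,73],[0,0,0.007]],[[82.5,-5.2,73],[0,0,0.007]],[[82.5,-5.2,73],[0,0,0.007]],[[82.5,-5.2,73],[0,0,0.007]],[[82.5,-5.2,73],[0,0,0.007]]]'
python3 - <<'E'
from h import *
p=shot('wrist');save(p,'w4.png')
for i in range(8):
    shot('wrist');s=get_state();print(np.array(s['eef_pos']),R.from_rotvec(s['ee_rot']).as_matrix()[:2,0])
E
python3 k.py
```

```text
t: 6.35
eef_pos: [0.5425, 0.193, 0.0676]
ee_rot: [3.138, 0.145, 0.002]
ft_force: [0.3, -0.1, -0.1]
gripper_width: 0.57
[0.5425 0.1933 0.0676] [0.9957 0.0925]
[0.5425 0.1933 0.0675] [0.9957 0.0926]
[0.5424 0.1934 0.0673] [0.9957 0.0927]
[0.5424 0.1934 0.0671] [0.9957 0.0927]
[0.5423 0.1934 0.0669] [0.9957 0.0927]
[0.5423 0.1934 0.0668] [0.9957 0.0927]
[0.5423 0.1934 0.0667] [0.9957 0.0927]
[0.5423 0.1934 0.0666] [0.9957 0.0927]
top plane slope(world x,y) [-0.0025 -0.0011] z 0.07250163508456858 tcp [0.5423 0.1934 0.0666]
held [0.5415 0.1938] (49.14085388183594, 49.39710235595703) 0.09367869703673316 c-tcp [-0.0008  0.0004]
green [0.563  0.1962] [ 9.385  49.4681] 0.0934069380922474
world shift [0.0215 0.0024] dz to rest -0.018501635084568584
```

View pics/w4.png

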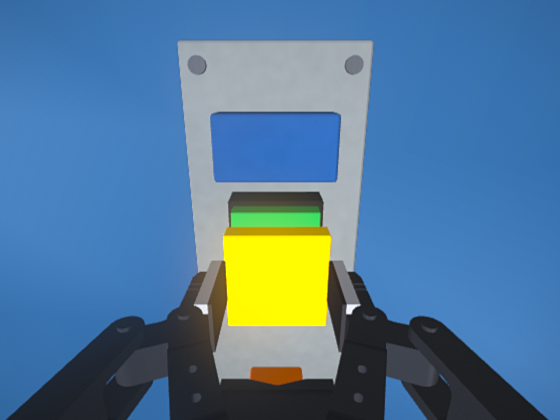

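```bash
python3 -m handwheel '[[[-0.6,-0.5,8],[0,0,0]],[[-0.6,-0.5,13],[0,0,0]],[[-0.6,-0.5,16],[0,0,0]],[[-0.6,-0.5,16],[0,0,0]],[[-0.6,-0.5,16],[0,0,0]],[[-0.6,-0.5,16],[0,0,0]],[[-0.6,-0.5,16],[0,0,0]],[[-0.6,-0.5,16],[0,0,0]]]'
python3 k.py;  python3 -c "
from h import *
print(get_state()['ft_force'])"
```

```text
t: 7.52
eef_pos: [0.5418, 0.1938, 0.0507]
ee_rot: [3.138, 0.146, 0.001]
ft_force: [-0.3, 0.4, -0.9]
gripper_width: 0.573
top plane slope(world x,y) [-0.0022  0.0001] z 0.0566234119417778 tcp [0.5418 0.1938 0.0507]
held [0.541  0.1942] (49.129825592041016, 49.39391326904297) 0.09366100366024095 c-tcp [-0.0008  0.0004]
green [0.5659 0.1965] [ 3.2184 49.4441] 0.09338043963940111
world shift [0.025  0.0023] dz to rest -0.0026234119417778007
[-0.506   0.6481 -0.8448]
```

Aligned, about 2.5 mm above rest. Next: lower, then release.

```bash
python3 -m handwheel '[[[0,0,1.5],[0,0,0]],[[0,0,2.5],[0,0,0]],[[0,0,2.5],[0,0,0]],[[0,0,2.5],[0,0,0]],[[0,0,2.5],[0,0,0]]]'; python3 k.py;  python3 -c "
from h import *
print(get_state()['ft_force'])"
```

```text
t: 7.98
eef_pos: [0.5417, 0.1938, 0.0482]
ee_rot: [3.138, 0.146, 0.001]
ft_force: [-0.1, -0.4, -0.0]
gripper_width: 0.568
top plane slope(world x,y) [-0.0013 -0.0004] z 0.054119337282732105 tcp [0.5417 0.1938 0.0482]
held [0.541  0.1942] (49.130523681640625, 49.39268493652344) 0.09370075966188879 c-tcp [-0.0008  0.0004]
green [0.5664 0.1966] [ 2.1146 48.676 ] 0.0934122061577787
world shift [0.0254 0.0023] dz to rest -0.0001193372827321057
[-0.1144  0.6397 -0.1535]
```

```bash
python3 -m handwheel '[[[0,0,0.7],[0,0,0]],[[0,0,0.7],[0,0,0]],[[0,0,0.7],[0,0,0]]]'; python3 -m handwheel '[[[0,0,0],[0,0,0]],[[0,0,0],[0,0,0]],[[0,0,0],[0,0,0]],[[0,0,0],[0,0,0]],[[0,0,0],[0,0,0]]]' 58;python3 -m handwheel '[[[0,0,-10],[0,0,0]],[[0,0,-30],[0,0,0]],[[0,0,-60],[0,0,0]],[[-20,0,-90],[0,0,0]],[[-60,0,-90],[0,0,0]],[[-80,0,-90],[0,0,0]],[[-80,0,-90],[0,0,0]],[[-80,0,-90],[0,0,0]],[[-80,0,-90],[0,0,0]]]' 58
python3 - <<'E'
from m import *
p=shot('wrist');save(p,'w5.png')
for o in sq(p,'yellow',.054): print(*[np.round(x,4) for x in o])
for o in sq(p,'green',.042): print('g',*[np.round(x,4) for x in o])
E
```

```text
t: 8.28
eef_pos: [0.5418, 0.1938, 0.0477]
ee_rot: [3.138, 0.146, 0.001]
ft_force: [-0.9, -0.4, 3.8]
gripper_width: 0.567
t: 8.7
eef_pos: [0.5418, 0.1938, 0.0476]
ee_rot: [3.138, 0.146, 0.001]
ft_force: [-0.9, 0.4, 0.4]
gripper_width: 0.678
t: 9.45
eef_pos: [0.463, 0.1866, 0.1382]
ee_rot: [-3.138, -0.146, -0.004]
ft_force: [-0.1, 0.3, 0.4]
gripper_width: 0.678
[0.5407 0.1942] [49.0212 49.7842] 0.1035 0.0537 [239  65  77  79]
```

View pics/w5.png

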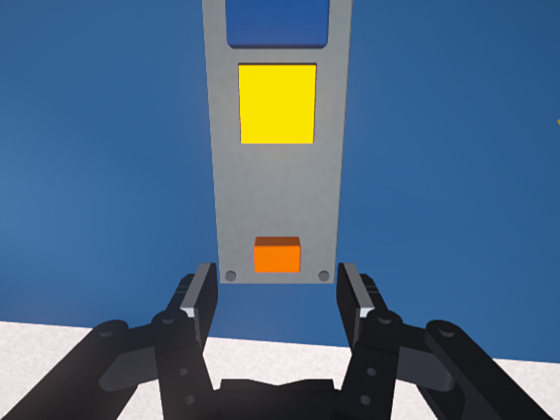

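The yellow plate is released and sits centred on the pile at (278,103); its measured centre is within 0.3 mm of the green plate's. Now the bracket.

```bash
python3 -c "
from h import *
rows([.52,-.205,.22],-0.2)"
```

```text
t 9.5 heading 0.0927 tilt 0.002 pos [0.4632 0.1866 0.1379]
ROW [20.5, 395.2, -82.0] [-0.0, -0.002, 0.293] n 10.0
```

```bash
python3 -m handwheel '[[[20,20,-82],[0,0,0.293]],[[20,395,-82],[0,0,0.293]],[[20,395,-82],[0,0,0.293]],[[20,395,-82],[0,0,0.293]],[[20,395,-82],[0,0,0.293]],[[20,395,-82],[0,0,0.293]],[[20,395,-82],[0,0,0.293]],[[20,395,-82],[0,0,0.293]],[[20,395,-82],[0,0,0.293]],[[20,395,-82],[0,0,0.293]],[[20,395,-82],[0,0,0.293]],[[20,395,-82],[0,0,0.293]]]' 60
python3 -m handwheel '[[[0,0,0],[0,0,0]],[[0,0,0],[0,0,0]],[[0,0,0],[0,0,0]]]'
cat > b.py <<'E'
from m import *
p=shot('wrist');save(p,sys.argv[1]);W=cloud(p);hsv=cv2.cvtColor(p['img'],cv2.COLOR_RGB2HSV)
for n,z in [('bracket_balance',.029),('bracket_transformer',.023)]:
    for r in viewer.tip_of(p,n)[:3]:
        u,v=r['pixel'];print(n,round(r['p'],2),np.round([u,v]),at_z(p,u,v,z)[:2])
def blob(m,z,name):
    m=cv2.morphologyEx(m.astype(np.uint8),cv2.MORPH_OPEN,np.ones((3,3)))
    n,l,st,_=cv2.connectedComponentsWithStats(m)
    for i in range(1,n):
        if st[i,4]<200: continue
        v,u=np.nonzero(l==i);c,wh,a=cv2.minAreaRect((at_z(p,u,v,z)[:,:2]*1000).astype(np.float32));print(name,np.round(c,1),np.round(wh,1),np.round(np.radians(a),4),st[i])
roi=(np.abs(W[...,0]-.5)<.2)&(W[...,1]<-.13)&(W[...,1]>-.3)
z=W[...,2]
blob(roi&(np.abs(z-.046)<.004),.046,'core top')
blob(roi&(np.abs(z-.036)<.003)&(hsv[...,1]<80)&(hsv[...,2]>100),.036,'bar top')
blob(roi&(np.abs(z-.036)<.003)&(hsv[...,1]>150),.036,'orange top')
E
python3 b.py w6.png
```

```text
t: 10.5
eef_pos: [0.5207, -0.209, 0.2201]
ee_rot: [3.125, -0.32, 0.005]
ft_force: [-0.1, 0.1, -0.1]
gripper_width: 0.707
t: 10.75
eef_pos: [0.5207, -0.2081, 0.2199]
ee_rot: [3.125, -0.319, 0.005]
ft_force: [0.4, -0.4, -0.3]
gripper_width: 0.705
bracket_balance 0.83 [278. 182.] [ 0.5185 -0.2088]
bracket_transformer 0.87 [282. 122.] [ 0.5772 -0.2244]
core top [ 575.9 -224.7] [45.7 39.8] 1.2815 [ 258  102   51   47 2079]
bar top [ 482.3 -196.8] [ 18.  152.6] 1.2815 [ 261  146   29  135 2247]
orange top [ 400.  -172.3] [35.2 22.4] 1.2694 [253 278  31  19 389]
```

View pics/w6.png

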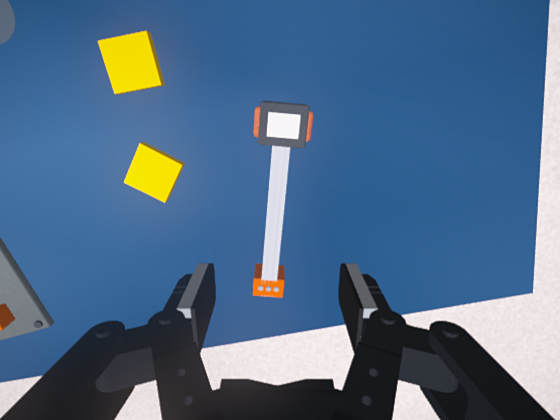

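The bracket runs from the transformer at (283,124) to the orange end at (268,287), heading -0.289. Two estimates of the balance point agree to about 1 mm: (0.520, -0.208).

```bash
python3 -c "
from h import *
rows([.5198,-.208,.07],-0.2893)
rows([.5198,-.208,.0105],-0.2893)"
```

```text
t 10.9 heading -0.2028 tilt 0.0032 pos [ 0.5207 -0.2081  0.2201]
ROW [-1.4, 0.0, 150.1] [0.0, -0.003, 0.086] n 4.0
t 10.9 heading -0.2028 tilt 0.0032 pos [ 0.5207 -0.2081  0.2201]
ROW [-1.6, 0.0, 209.6] [0.0, -0.003, 0.086] n 6.0
```

```bash
python3 -m handwheel '[[[-1.4,0,40],[0,-0.003,0.086]],[[-1.4,0,80],[0,-0.003,0.086]],[[-1.4,0,110],[0,-0.003,0.086]],[[-1.4,0,130],[0,-0.003,0.086]],[[-1.4,0,135],[0,-0.003,0.086]],[[-1.4,0,135],[0,-0.003,0.086]],[[-1.4,0,135],[0,-0.003,0.086]],[[-1.4,0,135],[0,-0.003,0.086]]]' 50; python3 b.py w7.png;  python3 -c "
from h import *
rows([.5198,-.208,.0105],-0.2893)"
```

```text
t: 11.57
eef_pos: [0.5207, -0.2082, 0.0867]
ee_rot: [3.108, -0.452, 0.004]
ft_force: [-0.2, 0.5, -0.0]
gripper_width: 0.588
bracket_balance 0.86 [277. 231.] [ 0.5194 -0.2077]
bracket_transformer 0.94 [279. 138.] [ 0.5774 -0.2257]
core top [ 575.9 -225. ] [45.5 39.3] 1.2825 [ 237  109   84   72 5856]
bar top [ 477.  -195.5] [ 18.  160.9] 1.2812 [ 264  181   29  204 5330]
t 11.72 heading -0.2887 tilt 0.0023 pos [ 0.5203 -0.2082  0.0863]
ROW [-0.7, -0.1, 75.8] [0.0, -0.002, 0.001] n 2.0
```

```bash
python3 -m handwheel '[[[-0.2,0,30],[0,-0.002,0]],[[-0.2,0,55],[0,-0.002,0]],[[-0.2,0,70],[0,-0.002,0]],[[-0.2,0,76],[0,-0.002,0]],[[-0.2,0,76],[0,-0.002,0]],[[-0.2,0,76],[0,-0.002,0]]]'; python3 -m handwheel '[[[0,0,0],[0,0,0]],[[0,0,0],[0,0,0]],[[0,0,0],[0,0,0]],[[0,0,0],[0,0,0]],[[0,0,0],[0,0,0]],[[0,0,0],[0,0,0]],[[0,0,0],[0,0,0]],[[0,0,0],[0,0,0]],[[0,0,0],[0,0,0]]]' 8 70
```

```text
t: 12.22
eef_pos: [0.5207, -0.2084, 0.0111]
ee_rot: [3.108, -0.452, 0.001]
ft_force: [0.2, -0.5, 0.2]
gripper_width: 0.589
t: 12.97
eef_pos: [0.5214, -0.2088, 0.0124]
ee_rot: [3.107, -0.452, 0.004]
ft_force: [-1.6, 1.0, 12.8]
gripper_width: 0.195
```

Gripped at about 17 mm opening. Lift slowly.

```bash
python3 -m handwheel '[[[0,0,-5],[0,0,0]],[[0,0,-15],[0,0,0]],[[0,0,-30],[0,0,0]],[[0,0,-50],[0,0,0]],[[0,0,-75],[0,0,0]],[[0,0,-100],[0,0,0]],[[0,0,-120],[0,0,0]],[[0,0,-130],[0,0,0]],[[0,0,-130],[0,0,0]],[[0,0,-130],[0,0,0]]]'
cat > c.py <<'E'
from m import *
s=get_state();p=shot('wrist');save(p,sys.argv[1]);W=cloud(p);hsv=cv2.cvtColor(p['img'],cv2.COLOR_RGB2HSV)
M=R.from_rotvec(p['s']['ee_rot']).as_matrix();o=np.array(p['s']['eef_pos']);T=(W-o)@M
print('t',s['t'],'F',s['ft_force'],'Tq',s['ft_torque'],'tcp',o,'tilt vec',M[:,2])
def blob(m,name,k=5):
    m=cv2.morphologyEx(m.astype(np.uint8),cv2.MORPH_OPEN,np.ones((k,k)));n,l,st,_=cv2.connectedComponentsWithStats(m)
    if n<2: return print(name,'none')
    i=1+np.argmax(st[1:,4]);e=l==i;w=W[cv2.erode(e.astype(np.uint8),np.ones((5,5)))>0]
    co=np.linalg.lstsq(np.c_[w[:,:2]-w[:,:2].mean(0),np.ones(len(w))],w[:,2],rcond=None)[0]
    v,u=np.nonzero(e);c,wh,a=cv2.minAreaRect((at_z(p,u,v,co[2])[:,:2]*1000).astype(np.float32))
    print(name,'z',co[2],'slope',co[:2],'c',np.round(c,1),np.round(wh,1),np.round(np.radians(a),4),'median z',np.median(w[:,2]));return e
core=(T[...,0]>.03)&(T[...,0]<.09)&(np.abs(T[...,1])<.035)&(T[...,2]>-.05)&(T[...,2]<.02)
zt=T[...,2][core];zz=np.percentile(zt,15) if core.any() else 0
blob(core&(np.abs(T[...,2]-zz)<.005),'core')
blob((T[...,0]<.037)&(T[...,0]>.0)&(np.abs(T[...,1])<.014)&(np.abs(T[...,2]+.0257)<.008)&(hsv[...,1]<80),'bar',3)
E
python3 c.py w8.png
```

```text
t: 13.8
eef_pos: [0.5209, -0.2085, 0.1424]
ee_rot: [3.107, -0.452, 0.005]
ft_force: [-0.9, -0.2, -4.5]
gripper_width: 0.194
t 13.8 F [-0.9381 -0.1559 -4.5198] Tq [ 0.038   0.0587 -0.0435] tcp [ 0.5209 -0.2085  0.1424] tilt vec [ 0.0029 -0.002  -1.    ]
core z 0.17644934194431358 slope [-0.0063  0.0029] c [ 576.  -224.3] [45.  39.2] 1.2824 median z 0.17621858102667443
bar z 0.16597484714185465 slope [-0.0287 -0.0038] c [ 536.6 -213.6] [29.7 33.1] 1.2488 median z 0.16563993673313332
```

View pics/w8.png

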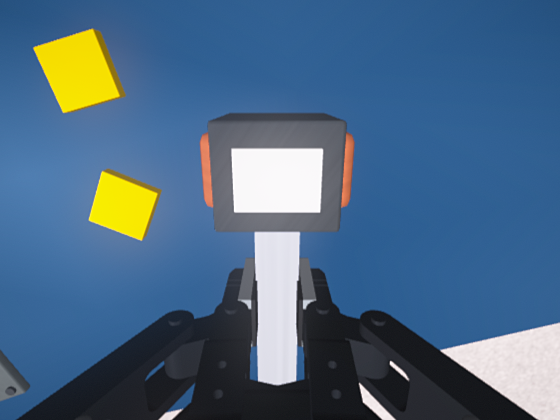

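The bracket is held level with its core at (278,175). Its underside is about 12 mm below the TCP, and the wrist force shows its weight (4.5 N).

```bash
python3 -c "
from h import *
rows([.531,-.007,.142],-0.1)
rows([.5409,.1942,.142],0.0933)"
```

```text
t 13.85 heading -0.2888 tilt 0.002 pos [ 0.5205 -0.2083  0.1416]
ROW [-47.2, -195.9, -0.6] [0.001, -0.002, -0.189] n 5.0
t 13.85 heading -0.2888 tilt 0.002 pos [ 0.5205 -0.2083  0.1416]
ROW [-95.0, -391.6, -0.9] [0.001, -0.002, -0.382] n 10.0
```

```bash
python3 -m handwheel '[[[-2,-6,0],[0,0,-0.006]],[[-5,-20,0],[0,0,-0.02]],[[-10,-40,0],[0,-0.001,-0.04]],[[-15,-62,0],[0,-0.001,-0.06]],[[-20,-85,0],[0,-0.001,-0.082]],[[-26,-108,0],[0,-0.001,-0.105]],[[-32,-131,0],[0,-0.001,-0.127]],[[-37,-152,0],[0,-0.001,-0.147]],[[-41,-170,0],[0,-0.001,-0.165]],[[-45,-184,0],[0,-0.002,-0.178]],[[-47,-193,0],[0,-0.002,-0.186]],[[-47,-196,0],[0,-0.002,-0.189]]]'; python3 -c "
from h import *
rows([.5409,.1942,.142],0.0933)"
```

```text
t: 14.85
eef_pos: [0.5305, -0.005, 0.1407]
ee_rot: [3.137, -0.153, -0.003]
ft_force: [-0.1, 0.1, -5.2]
gripper_width: 0.198
t 14.85 heading -0.0974 tilt 0.002 pos [ 0.5305 -0.005   0.1407]
ROW [-9.0, -199.3, -1.4] [0.0, 0.002, -0.191] n 5.0
```

```bash
python3 -m handwheel '[[[0,-6,0],[0,0,-0.006]],[[-1,-20,0],[0,0,-0.02]],[[-2,-40,0],[0,0.001,-0.04]],[[-3,-62,0],[0,0.001,-0.06]],[[-4,-85,0],[0,0.001,-0.082]],[[-5,-108,-1],[0,0.001,-0.105]],[[-6,-131,-1],[0,0.001,-0.127]],[[-7,-152,-1],[0,0.001,-0.147]],[[-8,-172,-1],[0,0.001,-0.165]],[[-9,-187,-1],[0,0.002,-0.179]],[[-9,-196,-1],[0,0.002,-0.188]],[[-9,-199,-1],[0,0.002,-0.191]]]'; python3 -m handwheel '[[[0,0,0],[0,0,0]],[[0,0,0],[0,0,0]],[[0,0,0],[0,0,0]],[[0,0,0],[0,0,0]]]'; python3 c.py w9.png; python3 -c "
from h import *
rows([.5409,.1942,.116],0.0933)"
```

```text
t: 15.85
eef_pos: [0.5409, 0.1948, 0.1413]
ee_rot: [3.138, 0.149, -0.0]
ft_force: [-0.0, 0.3, -4.5]
gripper_width: 0.196
t: 16.18
eef_pos: [0.541, 0.194, 0.1413]
ee_rot: [3.138, 0.147, -0.001]
ft_force: [0.5, 0.4, -4.4]
gripper_width: 0.198
t 16.1833 F [ 0.4882  0.4026 -4.3726] Tq [-0.0059 -0.0185 -0.0046] tcp [0.541  0.194  0.1413] tilt vec [-0.0003 -0.0005 -1.    ]
core z 0.17521399655696357 slope [-0.0105  0.0001] c [598.3 199.8] [39.2 45. ] 0.0942 median z 0.1749845239161725
bar z 0.16480616910017679 slope [-0.0242 -0.006 ] c [557.6 195.8] [32.7 29.7] 0.0943 median z 0.16450307654038807
t 16.23 heading 0.0939 tilt 0.0005 pos [0.541  0.1941 0.1414]
ROW [-0.1, -0.1, 25.4] [0.0, 0.0, 0.001] n 1.0
```

```bash
python3 -m handwheel '[[[0,0,3],[0,0,0]],[[0,0,8],[0,0,0]],[[0,0,14],[0,0,0]],[[0,0,20],[0,0,0]],[[0,0,24],[0,0,0]],[[0,0,25],[0,0,0]],[[0,0,25],[0,0,0]],[[0,0,25],[0,0,0]],[[0,0,25],[0,0,0]],[[0,0,25],[0,0,0]]]'; python3 c.py w10.png; python3 - <<'E'
from m import *
for cam in ('side','top'):
    p=shot(cam);save(p,cam+'1.png');W=cloud(p);hsv=cv2.cvtColor(p['img'],cv2.COLOR_RGB2HSV)
    d=W[...,:2]-[.5409,.1942];x=d@[np.cos(.0933),np.sin(.0933)];y=d@[-np.sin(.0933),np.cos(.0933)];z=W[...,2]
    for nm,a,b in [('term',-.139,-.115),('bar-',-.11,-.05),('bar+',.02,.036),('core',.038,.08)]:
        m=(x>a)&(x<b)&(np.abs(y)<.03)&(z>.09)&(z<.165)
        if m.sum(): print(cam,nm,m.sum(),np.percentile(z[m],[2,50,90,98]),'x',x[m].min(),x[m].max(),'y',np.percentile(y[m],[2,98]))
E
```

```text
t: 17.07
eef_pos: [0.5412, 0.1942, 0.1166]
ee_rot: [3.138, 0.147, 0.0]
ft_force: [-0.0, -0.2, -5.2]
gripper_width: 0.196
t 17.0667 F [-0.0228 -0.1991 -5.1841] Tq [-0.0082  0.0167 -0.0212] tcp [0.5412 0.1942 0.1166] tilt vec [ 0.0003 -0.0004 -1.    ]
core z 0.1505211255471774 slope [-0.0106  0.0006] c [598.4 200. ] [39.2 45. ] 0.0941 median z 0.15027226519164816
bar z 0.14013481681098702 slope [-0.0215 -0.001 ] c [557.8 195.5] [32.7 29.7] 0.0944 median z 0.13985108608867358
side term 575 [0.1063 0.1372 0.1411 0.1425] x -0.13899581234162833 -0.11503187450155576 y [-0.0147  0.0198]
side bar- 565 [0.127  0.1395 0.141  0.1419] x -0.10998433963871193 -0.05019179951472324 y [-0.008   0.0108]
side bar+ 44 [0.1252 0.1302 0.1346 0.1358] x 0.02036687146556967 0.035832368559661 y [0.0075 0.0116]
side core 653 [0.1056 0.1397 0.1512 0.1525] x 0.03801963067918923 0.07795670821599496 y [-0.0105  0.0298]
top term 345 [0.1101 0.1409 0.1425 0.1437] x -0.13888884919013805 -0.11501438158537103 y [-0.0195  0.0154]
top bar- 417 [0.1292 0.1407 0.1424 0.1433] x -0.10997731555320536 -0.05011449242651196 y [-0.0106  0.0075]
top bar+ 82 [0.111  0.14   0.1419 0.1495] x 0.020544303157183055 0.0359772315634604 y [-0.0217  0.0012]
top core 469 [0.1209 0.1504 0.1529 0.1539] x 0.03809498330754246 0.07590002937188174 y [-0.0298  0.0059]
```

View pics/side1.png

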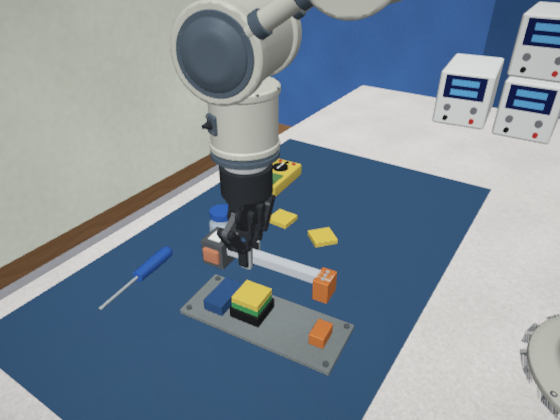

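The side view shows yellow flush on green at (252,298), with the bracket held above it along the jig and its transformer over the blue block. Terminal top 0.141 and core top 0.1505 give the underside at about 0.1047, level to about 0.004 rad. I'll check it is still, then hand in.

```bash
python3 - <<'E'
from h import *
a=get_state()
for i in range(6): shot('wrist')
s=get_state();print(np.array(a['eef_pos']),np.array(s['eef_pos']),np.abs(s['joint_velocities']).max(),s['ft_force'],s['t'])
rows([.5409,.1942,.116],.0933)
if np.linalg.norm(np.array(a['eef_pos'])-s['eef_pos'])<.002: print(sign_off())
E
```

```text
[0.541  0.1941 0.1165] [0.541  0.1941 0.1164] 0.0017264696821405795 [-0.5483 -0.6592 -4.1375] 17.5167
t 17.52 heading 0.0939 tilt 0.0006 pos [0.541  0.1941 0.1164]
ROW [-0.0, -0.1, 0.4] [0.0, 0.0, 0.001] n 1.0
the job is handed in; nothing more can be done
None
```

I laid the leftmost yellow plate on the green one and released it. I then picked up the bracket by its balance point and handed the job in at 17.5 s while holding it above the pile.

- **Plate:** its centre measured within 0.3 mm of the green plate's. Its measured angle was 0.1035 rad, against 0.093 for the jig. That 0.01 rad difference is about 0.25 mm at the edges; it could be real or measuring error, and I left it.
- **Bracket position:** the balance point is within about 0.5 mm of the pile centre, and the bar's heading is within 0.001 rad of the jig. The transformer is over the blue block, and the underside is about 50 mm above the top plate.
- **Bracket level:** the end-block heights put it level to about 0.004 rad. The wrist camera's depth on the transformer top suggested about 0.01 rad; I trusted the end blocks because they are farther apart.
- **Stillness and force:** the arm had stopped (joint speeds under 0.002 rad/s). The highest wrist force I read was about 13 N.
- **Bystanders:** no move went near the multimeter, jar or screwdriver. In the last side view the screwdriver looked unmoved; the arm and bracket hid parts of the jar and multimeter, and I did not measure any of the three again.

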